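# Tip the erasers from the sliding tray lid into their box

### The job

Three erasers lie on the tray lid of the white eraser box: put them into the box. Raise the lid's open end over the stop lip, slide the lid out of its grooves, lay it with the erasers still on it, right way up, on the mouse pad and let go; then take it again by its closed rear end and tip it, open end down over the box, so that all three erasers slide into the box. Lay the empty lid back on the mouse pad, right way up, and leave the mug and the glue stick where they stand.

Things in the scene. Friction and masses are not known exactly. Their poses are not given: they have to be found in the camera images.
- eraser_box: White open box fixed to the desk, 184 (x) x 104 (y) x 70 mm. Origin: centre of its underside; z up, x along its length to the front, the end with the grey stop lip. Side walls 16 mm thick, inside 72 mm wide from x -86 to +85, inner floor at z 5. The lid rests on the side walls' tops at z 55.
- stop_lip (a point): Middle of the top edge of the box's grey front wall (box x 85 to 92), z 62: a stop lip 7 mm above the lid's seat. The lid's open end stands just behind it and must be raised 8 mm or more to pass over. Axes as the box's.
- grooves (a point): Midway between the two grooves at the box's rear, at the lid's seat (box x -61, z 55). Over box x -92 to -30 a grey roof covers each side wall (|y| 36 to 52, z 65 to 70), leaving the 5 mm lid plate 5 mm of play. So the lid's front end tilts up by 15 mm at most (0.09 rad about its rear end); drawn 60 mm to box +x it is out of the grooves and can be lifted off. Axes as the box's.
- lid_center (a point): Centre, half-way up (16.5 mm), of the pale wooden tray lid: loose, 150 g, 166 (x) x 85 (y) x 33 mm. z up, x to its open end, which at the start faces the stop lip. A 5 mm plate with side rims and a rear rim 3 mm thick, 28 mm above it. Side rims' outer faces 64 mm apart; outside them the plate stands out 10.5 mm as a flange. Grip from above across the side rims, tips above the flange.
- tray_lid: The same tray lid. Origin: centre of its underside; axes as at its centre point. At the start it lies in the box, centred, its x axis parallel to the box's.
- lid_front_grip (a point): Point on the lid midway between the side rims at the dark finger ribs near the open end: lid x +54 mm from the lid's centre, 21 mm above the underside. Axes as the lid's.
- lid_rear_grip (a point): Point on the lid midway between the side rims at the dark finger ribs near the closed rear end: lid x -43 mm from the lid's centre, 21 mm above the underside. Axes as the lid's.
- lid_mouth (a point): Middle of the lid's open end edge, on top of the plate: lid x +83 mm from the lid's centre, 5 mm above the underside. Axes as the lid's.
- eraser_1: A pink and grey eraser, 19 x 48 x 11 mm, 25 g, one of three alike lying loose on the lid between its rims. Origin: centre of its underside; its long side is its y axis. It slides off the lid when that is tipped by about 0.7 rad.
- eraser_2: A pink and grey eraser, 19 x 48 x 11 mm, 25 g, one of three alike lying loose on the lid between its rims. Origin: centre of its underside; its long side is its y axis. It slides off the lid when that is tipped by about 0.7 rad.
- eraser_3: A pink and grey eraser, 19 x 48 x 11 mm, 25 g, one of three alike lying loose on the lid between its rims. Origin: centre of its underside; its long side is its y axis. It slides off the lid when that is tipped by about 0.7 rad.
- pad: Dark blue mouse pad fixed on the desk, 185 (x) x 220 (y) mm, 5 mm thick. Origin: centre of its underside, z up.
- mug: Loose white stoneware mug, 82 mm wide, 118 mm with its handle, 94 mm tall. Origin: centre of its underside. A bystander.
- glue: Loose standing glue stick, 27 mm across, 90 mm tall. Origin: centre of its underside. A bystander.
There are look-alikes about, which are no part of the job. Of the things like the eraser_box, leave any that is orange; of the rest the larger one is meant.

How it is judged:
By the outcome, as a careful person would: the job done as asked, in the order asked, and still so for the second after the job is handed in, with the robot touching nothing.
It also fails if it takes over 72 s, if anything falls off the work surface, if the arm or the gripper's body presses on something with over 40 N, if the wrist force passes 120 N, or if a joint passes its speed limit or range.

### The arm

A 7-joint arm with a two-finger parallel gripper is mounted at the origin on a cart in front of the work surface, level with it; the furniture and walls round the work are solid. World frame = base frame: x ahead of the robot, y to its left, z up, the work surface at z = 0. Lengths are in m, angles in rad, forces in N, time in s.
With the tool pointing down it reaches from about 0.425 to 0.8 m from the base axis. Payload 8.3 kg.
Tool frame: the origin (TCP) lies midway between the tips of the shut fingers; the grasp point (between the pads) lies 19 mm behind it (env.grasp_offset is the distance from the TCP to the grasp point, in m); z points along the fingers, x is the direction in which the jaws open and shut, and the axes are right-handed (so a half turn about z gives the same grasp; the last joint's range is limited). The gripper opens to 85 mm and grips with 20 to 120 N. Pads are 22 mm wide; open, the fingers measure 114 mm over their backs; the gripper's body (76 mm by 85 mm) begins 54 mm behind the grasp point. The pads swing forward as they close: fully open they stand 13 mm farther back than shut.
Start: joints at [-1.286, 0.383, 0.016, 1.37, -0.006, 1.388, -0.046], TCP at [0.213, 0.588, 0.231] pointing down, gripper open.
Joint ranges: [-2.95, 2.95], [-0.25, 2.06], [-1.52, 1.56], [0.18, 2.33], [-1.44, 4.58], [0.02, 2.06], [-3.01, 3.01]. Speed limits (rad/s): [2.39, 2.39, 3.01, 3.01, 3.14, 3.14, 3.14].

### API

Orientations are given as a 3x3 rotation matrix whose columns are the frame's x, y, z axes.
In Python, from bench import env gives the robot as it stands. The module is installed in compiled form; this text tells all that it offers.
- The arm moves only by the tool drive_tool, never from a script. Its argument "commands" is a list that holds one entry, the list of rows, each a list of 6 numbers: the shift along the tool's x, y, z in units of 0.3 m (1.0 is 0.3 m), then the turn, a rotation vector about the tool's x, y, z in units of 180 degrees (1.0 is 180 degrees). A call has 1 to 12 rows; each row is the pose to reach, as a shift and turn from the pose measured when the call began, along the tool's axes at that moment, turning the shorter way round; what a row does not reach only later rows make up. A row lasts 1/12 s, in which the tool goes at most 41.7 mm and 7.16 degrees, less where a joint would pass 70% of its speed; a pose out of reach is approached as far as the arm can. A call with a number of a shift or a turn outside -1 to 1 is refused whole. A call with a gripper value outside its range is refused whole. "fingers" is the closure, from 0 (fully open) to 1 (shut), set as the call begins (left out, the last holds). The fingers move at their own pace and stop on an object; "force" is the grip in N (left out, the last holds). Time passes only in rows, so rows that repeat a pose let the fingers close. It gives the time, the measured TCP pose, the force and the opening at its end, in the units of the state.
- env.sense(): the state, without advancing time (a new reading comes with each control period).
- env.get_image(name): name is "scene" or "top" or "wrist"; returns a dict with "color" (480x640x3 uint8, red, green, blue), "fx", "fy", "cx", "cy" (pixels), "R" (3x3) and "t" (3): a world point X has camera coordinates R X + t. Camera axes: x right, y down, z forward; pixel columns grow to the right and rows downward; lengths in m; the calibration is good to about 2 mm. A picture is of the moment at which its call begins. There is no depth.
- env.finish_job(): hands the job in, once; it reports no verdict.
Trained networks look in a picture, given as the dict that the camera call returned (one of the last four; its "shot" number tells which), for a name from the list of things; names that differ only in an ending like _2 or _b are one class to them, and where a whole thing is asked for, a point or a joint stands for the part that bears it (a point fixed in the world has none). Each returns a list of dicts, best first, with "score" (0 to 1); they miss things now and then, are a little off and sometimes report something else, mostly with a low value. They report only what shows in the picture. A call takes as long as a camera call. They do not tell look-alikes from the thing itself.
- env.recognise(picture, label): "at" ([x, y, z] in m, in the coordinates of the camera as it stood for that picture, good to about 4 mm: the middle of the surface that is visible of it).
- env.tip_of(picture, label): "at" ([x, y, z] in m, in the coordinates of the camera as it stood for that picture, good to about 4 mm: a listed point, or the origin of a listed thing).
The state is a dict: "clock": time; "joint_positions": joint angles; "qd": joint speeds; "joint_efforts": joint torques, N m; "tcp_pos": TCP position; "eef_rot": TCP orientation; "ft_force": force on the tool from outside, world axes, zero at the start; "moment": the same for the moment, N m; "finger_gap": finger opening in m.
Only numpy, scipy, OpenCV 4.12 (cv2) and the standard library are available. Lean on these libraries where they do the work, as an engineer would, in place of code of your own. Each camera call takes 0.05 s, during which the arm holds its last target.

## Working session

There is one attempt and no reset: what is moved stays moved. The work goes in short steps, Python scripts to look and compute and a tool call to move; the robot and the scene stay as the last step left them, time stands still between calls to the robot, and variables do not carry over. Pictures are saved under pics/ and viewed, and the job is handed in when it is done.

Besides the shell and the picture viewer there is one more tool, called after "Emit:" as name(argument=value, ...) on one line, values as JSON. drive_tool: Moves the arm, as the interface text tells. Shifts and turns lie within -1 to 1; 1 stands for 0.3 m of shift or 180 degrees of turn. Its arguments: {"type":"object","properties":{"commands":{"type":"array"},"fingers":{"type":"number"},"force":{"type":"number"}},"required":["commands"]}

```bash
mkdir -p pics; ls; cat > h.py <<'E'
import numpy as np,cv2
from bench import env
def shot(n,save=None):
    p=env.get_image(n)
    if save: cv2.imwrite('pics/'+save+'.png',cv2.cvtColor(p['color'],cv2.COLOR_RGB2BGR))
    return p
def w(p,c): return np.array(p['R']).T@(np.array(c)-np.array(p['t']))
def pix(p,X):
    c=np.array(p['R'])@np.array(X)+np.array(p['t']); return np.array([p['fx']*c[0]/c[2]+p['cx'],p['fy']*c[1]/c[2]+p['cy']])
def back(p,u,v,z):
    d=np.array(p['R']).T@np.array([(u-p['cx'])/p['fx'],(v-p['cy'])/p['fy'],1]);o=-np.array(p['R']).T@np.array(p['t'])
    return o+d*(z-o[2])/d[2]
def find(p,l,f='tip_of',m=0.1):
    for r in getattr(env,f)(p,l):
        if r['score']>m: 
            X=w(p,r['at']); print(l,f,round(r['score'],2),X.round(4),pix(p,X).round(0))
E
python3 - <<'E'
from h import *
s=env.sense()
for k in s: print(k,np.round(s[k],4).tolist())
print(env.grasp_offset)
for n in ('scene','top'):
    p=shot(n,n+'0'); print(n)
    for l in ['eraser_box','stop_lip','grooves','tray_lid','lid_front_grip','lid_rear_grip','lid_mouth','eraser_1','pad','mug','glue']: find(p,l)
shot('wrist','wrist0')
E
```

```text
pics
clock 0.0
joint_positions [-1.2859, 0.3843, 0.0164, 1.3712, -0.0063, 1.3882, -0.0465]
qd [0.0005, 0.001, -0.0015, 0.0009, -0.0016, 0.0012, 0.0003]
joint_efforts [0.0002, -62.759, 0.8446, -37.183, 0.0166, 0.0142, 0.0]
tcp_pos [0.2128, 0.5871, 0.2302]
eef_rot [[0.3408, 0.9401, -0.0007], [0.9401, -0.3408, -0.0019], [-0.002, 0.0, -1.0]]
ft_force [0.4696, -0.4287, 0.0606]
moment [0.0151, 0.0096, -0.0128]
finger_gap 0.0851
0.0187
scene
eraser_box tip_of 0.76 [ 0.6022 -0.0675 -0.0009] [365. 291.]
eraser_box tip_of 0.61 [ 0.4311 -0.0293 -0.0013] [285. 327.]
eraser_box tip_of 0.57 [ 0.4229 -0.2271 -0.0032] [389. 384.]
stop_lip tip_of 0.95 [ 0.4092 -0.1599  0.0482] [345. 340.]
stop_lip tip_of 0.88 [0.4397 0.0342 0.0434] [259. 288.]
stop_lip tip_of 0.7 [0.5959 0.0151 0.0635] [327. 247.]
stop_lip tip_of 0.36 [ 0.629  -0.1002  0.0564] [391. 263.]
grooves tip_of 0.96 [ 0.6133 -0.1302  0.0529] [402. 274.]
grooves tip_of 0.82 [ 0.4333 -0.27    0.0413] [424. 368.]
grooves tip_of 0.74 [ 0.6256 -0.1014  0.0596] [391. 262.]
grooves tip_of 0.73 [ 0.4369 -0.073   0.036 ] [309. 316.]
tray_lid tip_of 0
[... 980 characters left out ...]

tray_lid tip_of 0.72 [ 0.6099 -0.0737  0.0518] [362. 237.]
lid_front_grip tip_of 0.9 [ 0.5985 -0.0165  0.0756] [337. 241.]
lid_rear_grip tip_of 0.87 [ 0.6081 -0.1087  0.0755] [380. 235.]
lid_mouth tip_of 0.78 [0.5984 0.0123 0.0622] [324. 242.]
lid_mouth tip_of 0.24 [ 0.7826  0.0488 -0.0018] [306. 170.]
eraser_1 tip_of 0.69 [ 0.6263 -0.1004  0.0604] [375. 228.]
eraser_1 tip_of 0.61 [ 0.5937 -0.1128  0.0541] [381. 243.]
eraser_1 tip_of 0.53 [ 0.5987 -0.032   0.0588] [344. 242.]
pad tip_of 0.92 [5.723e-01 2.434e-01 3.000e-04] [223. 259.]
mug tip_of 0.9 [ 0.7805  0.0453 -0.0044] [307. 171.]
mug tip_of 0.71 [0.5976 0.0155 0.0671] [322. 242.]
glue tip_of 0.53 [ 0.7365 -0.2039  0.0037] [414. 186.]
```

View pics/scene0.png

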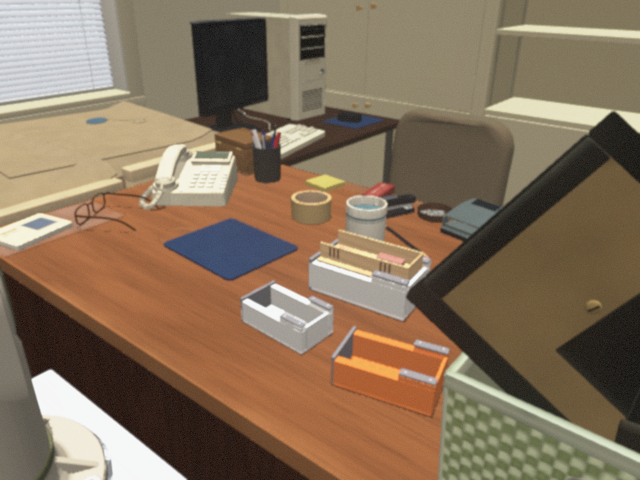

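View pics/top0.png

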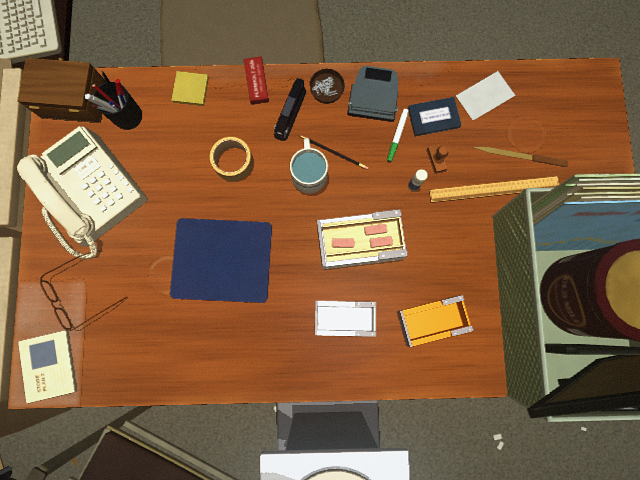

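```bash
python3 - <<'E'
import cv2
i=cv2.imread('pics/top0.png'); cv2.imwrite('pics/topc.png',cv2.resize(i[150:350,290:480],None,fx=3,fy=3,interpolation=cv2.INTER_CUBIC))
E
```

```text
(no output)
```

View pics/topc.png

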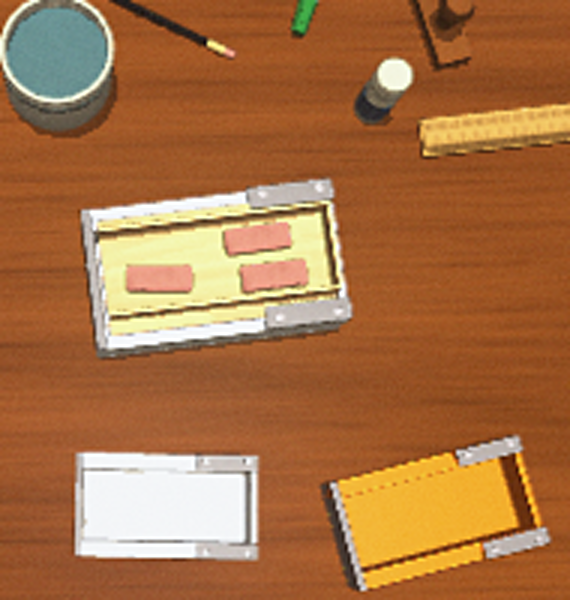

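View pics/wrist0.png

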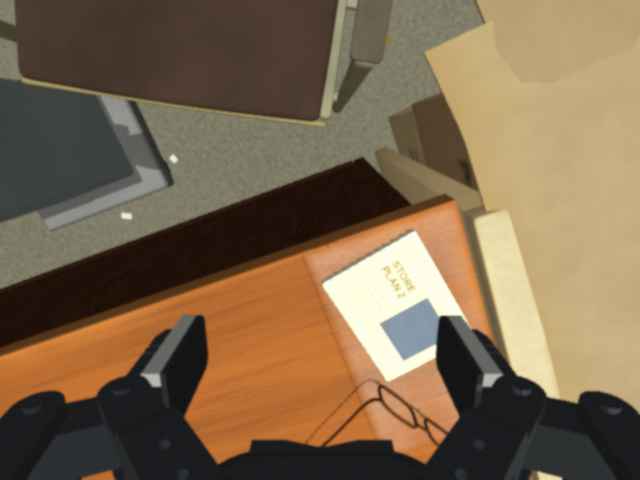

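```bash
python3 - <<'E'
from h import *
for n in ('top','scene','wrist'):
    p=shot(n); R=np.array(p['R']); print(n,-R.T@p['t'],p['fx']); print(R.round(3)); print([pix(p,x).round() for x in ([.2128,.5871,.23],[0,0,0],[0.1,0.3,.5])])
p=shot('top')
# box outline check
for (u,v) in [(317,220),(405,210),(408,257),(323,269)]: print(back(p,u,v,.065))
for (u,v) in [(174,219),(271,221),(267,302),(171,297)]: print('pad',back(p,u,v,.005))
find(p,'grooves',m=0.02)
E
```

```text
top [0.44101539 0.03134011 1.0741787 ] 471.33371146140405
[[-0.021 -1.     0.003]
 [-0.987  0.021 -0.159]
 [ 0.159 -0.006 -0.987]]
[array([-11., 460.]), array([336., 528.]), array([ 75., 639.])]
scene [-0.08659095 -0.50094312  0.49262219] 531.3788655121051
[[ 0.616 -0.787  0.014]
 [-0.338 -0.281 -0.898]
 [ 0.711  0.549 -0.439]]
[array([-65., 143.]), array([-12., 503.]), array([-159.,  -34.])]
wrist [0.13905204 0.61397237 0.37370378] 396.08946733002443
[[ 0.341  0.94   0.   ]
 [ 0.895 -0.325  0.305]
 [ 0.287 -0.104 -0.952]]
[array([321., 318.]), array([-330.,  202.]), array([1558., -181.])]
[0.6467026  0.02552507 0.065     ]
[ 0.66502934 -0.16781278  0.065     ]
[ 0.56124432 -0.16899897  0.065     ]
[0.53917482 0.01492    0.065     ]
pad [0.66818015 0.35564622 0.005     ]
pad [0.65879166 0.13154211 0.005     ]
pad [0.47327852 0.14158385 0.005     ]
pad [0.48905908 0.35754027 0.005     ]
grooves tip_of 0.66 [ 0.4299 -0.0744  0.0361] [365. 320.]
grooves tip_of 0.56 [ 0.4374 -0.2677  0.0395] [454. 314.]
grooves tip_of 0.17 [ 0.6021 -0.0743  0.0731] [364. 239.]
```

Candidates: the larger white box with the lid at top-pixel (362,240), the small white box at (345,318) and the orange one at (435,320). The larger white one with the three erasers on its lid is meant, and the crop confirms it. Next I move half of the way towards it.

Emit:
drive_tool(commands=[[[-0.729,0.948,0,0,0,0.178],[-0.729,0.948,0,0,0,0.178],[-0.729,0.948,0,0,0,0.178],[-0.729,0.948,0,0,0,0.178],[-0.729,0.948,0,0,0,0.178],[-0.729,0.948,0,0,0,0.178],[-0.729,0.948,0,0,0,0.178],[-0.729,0.948,0,0,0,0.178],[-0.729,0.948,0,0,0,0.178],[-0.729,0.948,0,0,0,0.178]]], fingers=0, force=60)

```text
clock: 2.33
tcp_pos: [0.4098, 0.2787, 0.232]
eef_rot: [[0.794, 0.608, 0.002], [0.608, -0.794, -0.001], [0.001, 0.002, -1.0]]
ft_force: [0.9, -1.5, 0.0]
finger_gap: 0.0855
```

```bash
cat >> h.py <<'E'
from scipy.spatial.transform import Rotation as Ro
def Rg(az,th=0):
    "tool rot: lid x axis at azimuth az, then tipped mouth-down by th"
    lx=np.array([np.cos(az),np.sin(az),0]);ly=np.array([-lx[1],lx[0],0]);lz=np.array([0,0,1.])
    M=Ro.from_rotvec(ly*th).as_matrix()
    return M@np.c_[-ly,-lx,-lz]
def cmd(P,R):
    s=env.sense();R0=np.array(s['eef_rot'])
    d=R0.T@(np.array(P)-s['tcp_pos']); r=Ro.from_matrix(R0.T@R).as_rotvec()
    print('cmd',(d/.3).round(4).tolist(),(r/np.pi).round(4).tolist(),'mm',(1e3*np.linalg.norm(d)).round(1),'deg',np.degrees(np.linalg.norm(r)).round(1))
def st():
    s=env.sense();R=np.array(s['eef_rot']); print('t',round(s['clock'],2),'p',np.round(s['tcp_pos'],4),'gap',round(float(s['finger_gap']),4),'F',np.round(s['ft_force'],1),'q',np.round(s['joint_positions'],2)); print(R.round(3).tolist())
E
python3 - <<'E'
from h import *
st(); cmd([.599,-.03,.23],Rg(np.pi/2+.1))
E
```

```text
t 2.33 p [0.4098 0.2787 0.232 ] gap 0.0855 F [ 0.9 -1.5  0. ] q [-0.94  0.1   0.3   1.73 -0.03  1.32  0.02]
[[0.794, 0.608, 0.002], [0.608, -0.794, -0.001], [0.001, 0.002, -1.0]]
cmd [-0.1252, 1.2006, 0.0085] [0.0005, -0.0005, 0.1763] mm 362.1 deg 31.7
```

Emit:
drive_tool(commands=[[[-0.1,0.96,-0.2,0,0,0.176],[-0.1,0.96,-0.2,0,0,0.176],[-0.1,0.96,-0.2,0,0,0.176],[-0.1,0.96,-0.2,0,0,0.176],[-0.1,0.96,-0.2,0,0,0.176],[-0.1,0.96,-0.2,0,0,0.176],[-0.1,0.96,-0.2,0,0,0.176],[-0.1,0.96,-0.2,0,0,0.176],[-0.1,0.96,-0.2,0,0,0.176],[-0.1,0.96,-0.2,0,0,0.176]]])

```text
clock: 3.17
tcp_pos: [0.5612, 0.0315, 0.2923]
eef_rot: [[0.995, 0.099, 0.002], [0.099, -0.995, -0.001], [0.002, 0.001, -1.0]]
ft_force: [0.1, 0.5, -0.2]
finger_gap: 0.0857
```

```bash
python3 - <<'E'
from h import *
st(); 
# tip pose: mouth at box x m, z
a=np.pi/2+.1; lx=np.array([np.cos(a),np.sin(a),0]); C=np.array([.603,-.073,0])
for th in (1.0,1.2):
    R=Rg(a,th); X=-R[:,1];Z=-R[:,2]
    M=C-.02*lx+np.array([0,0,.09]); G=M-X*.126+Z*.016; T=G-Z*.0187
    print('tip',th,T,G); cmd(T,R)
E
```

```text
t 3.17 p [0.5612 0.0315 0.2923] gap 0.0857 F [ 0.1  0.5 -0.2] q [-0.58  0.24  0.58  1.46 -0.13  1.47  0.1 ]
[[0.995, 0.099, 0.002], [0.099, -0.995, -0.001], [0.002, 0.001, -1.0]]
tip 1.0 [ 0.61201996 -0.16289869  0.19456653] [ 0.61044903 -0.14724179  0.20467018]
cmd [0.1039, 0.6614, 0.3268] [-0.3179, -0.0004, -0.0005] mm 223.5 deg 57.2
tip 1.2 [ 0.609806   -0.140833    0.20645856] [ 0.60806599 -0.12349094  0.21323465]
cmd [0.1039, 0.5875, 0.287] [-0.3816, -0.0003, -0.0006] mm 198.6 deg 68.7
```

Test the tipping pose's reach empty, well above the lid.

Emit:
drive_tool(commands=[[[0.1,0.62,0.15,-0.2,0,0],[0.1,0.62,0.15,-0.36,0,0],[0.1,0.62,0.2,-0.36,0,0],[0.1,0.62,0.2,-0.36,0,0],[0.1,0.62,0.2,-0.36,0,0],[0.1,0.62,0.2,-0.36,0,0],[0.1,0.62,0.2,-0.36,0,0],[0.1,0.62,0.2,-0.36,0,0],[0.1,0.62,0.2,-0.36,0,0],[0.1,0.62,0.2,-0.36,0,0],[0.1,0.62,0.2,-0.36,0,0],[0.1,0.62,0.2,-0.36,0,0]]])

```text
clock: 4.17
tcp_pos: [0.6097, -0.1505, 0.2331]
eef_rot: [[0.995, 0.04, 0.091], [0.099, -0.426, -0.899], [0.002, 0.904, -0.428]]
ft_force: [-0.6, -0.5, 1.0]
finger_gap: 0.0855
```

```bash
python3 - <<'E'
from h import *
st();cmd([.599,-.05,.23],Rg(np.pi/2+.1))
E
```

```text
t 4.17 p [ 0.6097 -0.1505  0.2331] gap 0.0855 F [-0.6 -0.5  1. ] q [-0.91  0.63  0.79  1.69  0.74  1.23 -0.46]
[[0.995, 0.04, 0.091], [0.099, -0.426, -0.899], [0.002, 0.904, -0.428]]
cmd [-0.0022, -0.1533, -0.3] [0.3593, -0.0005, -0.0007] mm 101.1 deg 64.7
```

Emit:
drive_tool(commands=[[[0,-0.15,-0.3,0.36,0,0],[0,-0.15,-0.3,0.36,0,0],[0,-0.15,-0.3,0.36,0,0],[0,-0.15,-0.3,0.36,0,0],[0,-0.15,-0.3,0.36,0,0],[0,-0.15,-0.3,0.36,0,0],[0,-0.15,-0.3,0.36,0,0],[0,-0.15,-0.3,0.36,0,0],[0,-0.15,-0.3,0.36,0,0],[0,-0.15,-0.3,0.36,0,0],[0,-0.15,-0.3,0.36,0,0]]])

```text
clock: 5.08
tcp_pos: [0.5999, -0.0569, 0.235]
eef_rot: [[0.996, 0.089, 0.01], [0.089, -0.996, 0.004], [0.01, -0.003, -1.0]]
ft_force: [-0.8, 1.3, -0.3]
finger_gap: 0.0852
```

```bash
python3 - <<'E'
from h import *
st()
p=shot('wrist','w1')
for l in ['eraser_box','stop_lip','grooves','tray_lid','lid_front_grip','lid_rear_grip','lid_mouth','lid_center']: find(p,l)
E
```

```text
t 5.08 p [ 0.5999 -0.0569  0.235 ] gap 0.0852 F [-0.8  1.3 -0.3] q [-0.39  0.36  0.58  1.46 -0.2   1.37  0.29]
[[0.996, 0.089, 0.01], [0.089, -0.996, 0.004], [0.01, -0.003, -1.0]]
eraser_box tip_of 0.93 [ 4.347e-01 -2.880e-02 -1.000e-04] [145. 156.]
eraser_box tip_of 0.76 [ 0.4246 -0.2261  0.0022] [143. 342.]
eraser_box tip_of 0.41 [ 0.5939 -0.0316  0.0646] [315. 185.]
stop_lip tip_of 0.64 [0.5981 0.0198 0.0598] [326. 118.]
stop_lip tip_of 0.58 [0.4333 0.0327 0.0464] [115.  81.]
stop_lip tip_of 0.56 [ 0.4092 -0.1615  0.0473] [102. 306.]
grooves tip_of 0.7 [ 0.4338 -0.0747  0.0392] [128. 214.]
tray_lid tip_of 0.58 [ 0.6017 -0.07    0.0534] [320. 229.]
lid_front_grip tip_of 0.74 [ 0.5982 -0.0161  0.0763] [322. 168.]
lid_rear_grip tip_of 0.59 [ 0.6118 -0.1169  0.0767] [328. 292.]
lid_mouth tip_of 0.59 [0.5933 0.0125 0.0616] [319. 127.]
lid_center tip_of 0.3 [ 0.6019 -0.0165  0.0702] [327. 168.]
```

View pics/w1.png

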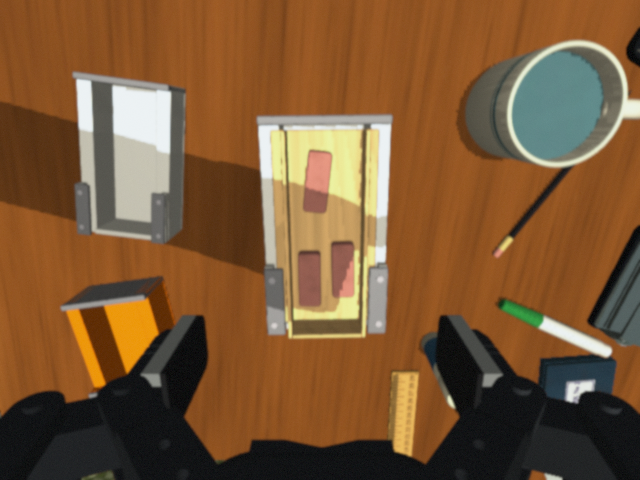

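```bash
python3 - <<'E'
from h import *
p=shot('wrist','w2')
A=back(p,258,118,.062);B=back(p,391,117,.062);D=back(p,268,334,.07);E=back(p,386,333,.07)
print(A,B,D,E,np.linalg.norm(A-B),np.linalg.norm(D-E)); f=(A+B)/2;r=(D+E)/2; d=f-r; print('len',np.linalg.norm(d[:2]),'az',np.arctan2(d[1],d[0])-np.pi/2,'C',(f+r)/2)
R1=[back(p,284,127,.088),back(p,367,127,.088),back(p,290,336,.088),back(p,364,336,.088)]
print(R1); f=(R1[0]+R1[1])/2;r=(R1[2]+R1[3])/2;d=f-r;print('len',np.linalg.norm(d[:2]),'az',np.arctan2(d[1],d[0])-np.pi/2,'C',(f+r)/2)
i=cv2.imread('pics/w2.png'); cv2.imwrite('pics/w2c.png',cv2.resize(i[100:350,230:420],None,fx=3,fy=2.4,interpolation=cv2.INTER_CUBIC))
E
```

```text
[0.54477095 0.02220631 0.062     ] [0.64390582 0.03295334 0.062     ] [ 0.56396382 -0.15541293  0.07      ] [ 0.66567405 -0.14431572  0.07      ] 0.09971570020775179 0.10231382634140702
len 0.17862217329952762 az 0.11491119376568659 C [ 0.60457866 -0.06114225  0.066     ]
[array([0.56682548, 0.0185609 , 0.088     ]), array([0.62396424, 0.02433723, 0.088     ]), array([ 0.58355729, -0.14460062,  0.088     ]), array([ 0.64374786, -0.13861864,  0.088     ])]
len 0.16407767029818066 az 0.11150577359003022 C [ 0.60452372 -0.06008028  0.088     ]
```

View pics/w2c.png

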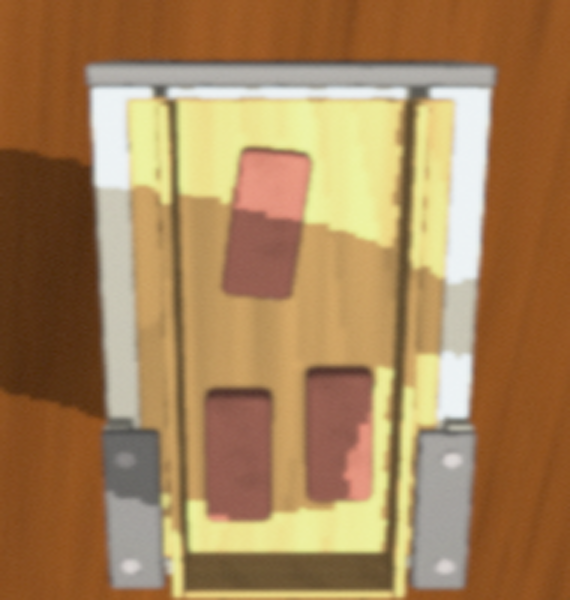

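```bash
python3 - <<'E'
from h import *
p=shot('top','top1')
A=back(p,317.7,220.5,.062);B=back(p,323.5,265.5,.062);D=back(p,400.7,210.5,.07);E=back(p,407,254,.07)
f=(A+B)/2;r=(D+E)/2;d=f-r;print(f,r,'len',np.linalg.norm(d[:2]),'az',np.arctan2(d[1],d[0])-np.pi/2,'C',(f+r)/2,np.linalg.norm(A-B),np.linalg.norm(D-E))
p=shot('scene','scene1')
p=shot('wrist','w3'); st()
for c in ((320,117),(327,333.)): print(back(p,*c,.066))
print(-np.array(p['R']).T@p['t'])
for l in ['lid_front_grip','lid_rear_grip','lid_mouth','stop_lip']: find(p,l,m=.4)
i=cv2.imread('pics/top1.png'); cv2.imwrite('pics/t1c.png',cv2.resize(i[190:290,280:440],None,fx=5,fy=5,interpolation=cv2.INTER_CUBIC))
E
```

```text
[0.59658751 0.01880836 0.062     ] [ 0.61508894 -0.16179144  0.07      ] len 0.18154500518554723 az 0.10208818775014228 C [ 0.60583822 -0.07149154  0.066     ] 0.09969906270667436 0.09622518553650619
t 5.73 p [ 0.5997 -0.0501  0.2308] gap 0.0857 F [-0.5 -1.5  1. ] q [-0.4   0.36  0.58  1.46 -0.2   1.37  0.29]
[[0.995, 0.1, 0.002], [0.1, -0.995, 0.002], [0.002, -0.002, -1.0]]
[0.59101396 0.0268218  0.066     ]
[ 0.61491189 -0.15253179  0.066     ]
[0.59103803 0.02723122 0.37333796]
lid_front_grip tip_of 0.92 [ 0.5995 -0.0137  0.0747] [326. 175.]
lid_rear_grip tip_of 0.65 [ 0.6095 -0.1189  0.0755] [325. 303.]
lid_mouth tip_of 0.79 [0.5983 0.009  0.0629] [327. 142.]
stop_lip tip_of 0.93 [0.5966 0.0198 0.0652] [327. 128.]
stop_lip tip_of 0.77 [ 0.4132 -0.1589  0.048 ] [105. 310.]
stop_lip tip_of 0.73 [0.4349 0.0337 0.0462] [119.  86.]
```

View pics/t1c.png

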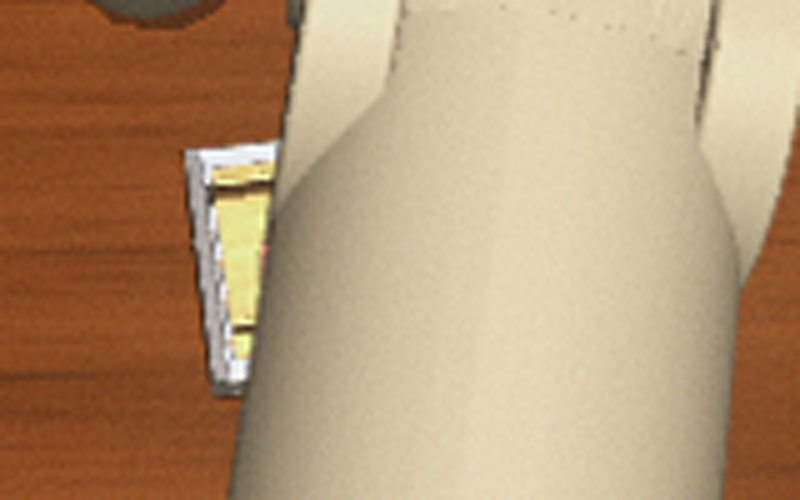

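w1/w2c show the white box's lip at (258–391,118), the roofs at (268–386,334) and three erasers between the rims. Measured: centre (0.6055,-0.0715), azimuth 90°+0.102 rad, which agrees with the network. Now I go to the front grip.

```bash
python3 - <<'E'
from h import *
cmd([.600,-.017,.06],Rg(np.pi/2+.102))
E
```

```text
cmd [0.0106, -0.1095, 0.5698] [-0.0007, -0.0008, -0.0009] mm 174.1 deg 0.2
```

Emit:
drive_tool(commands=[[[0.011,-0.11,0.1,-0.0007,-0.0008,0],[0.011,-0.11,0.2,-0.0007,-0.0008,0],[0.011,-0.11,0.3,-0.0007,-0.0008,0],[0.011,-0.11,0.38,-0.0007,-0.0008,0],[0.011,-0.11,0.44,-0.0007,-0.0008,0],[0.011,-0.11,0.49,-0.0007,-0.0008,0],[0.011,-0.11,0.53,-0.0007,-0.0008,0],[0.011,-0.11,0.55,-0.0007,-0.0008,0],[0.011,-0.11,0.56,-0.0007,-0.0008,0],[0.011,-0.11,0.565,-0.0007,-0.0008,0],[0.011,-0.11,0.565,-0.0007,-0.0008,0]]])

```text
clock: 6.85
tcp_pos: [0.6005, -0.0169, 0.062]
eef_rot: [[0.995, 0.099, 0.001], [0.099, -0.995, -0.0], [0.001, 0.0, -1.0]]
ft_force: [-0.6, -0.1, 0.0]
finger_gap: 0.0853
```

```bash
python3 - <<'E'
from h import *
st();shot('wrist','w4');shot('scene','s4');cmd([.600,-.017,.06],Rg(np.pi/2+.102))
E
```

```text
t 6.85 p [ 0.6005 -0.0169  0.062 ] gap 0.0853 F [-0.6 -0.1  0. ] q [-0.41  0.51  0.52  1.67 -0.28  1.04  0.29]
[[0.995, 0.099, 0.001], [0.099, -0.995, -0.0], [0.001, 0.0, -1.0]]
cmd [-0.0025, 0.0002, 0.008] [0.0, -0.0005, -0.0009] mm 2.5 deg 0.2
```

View pics/w4.png

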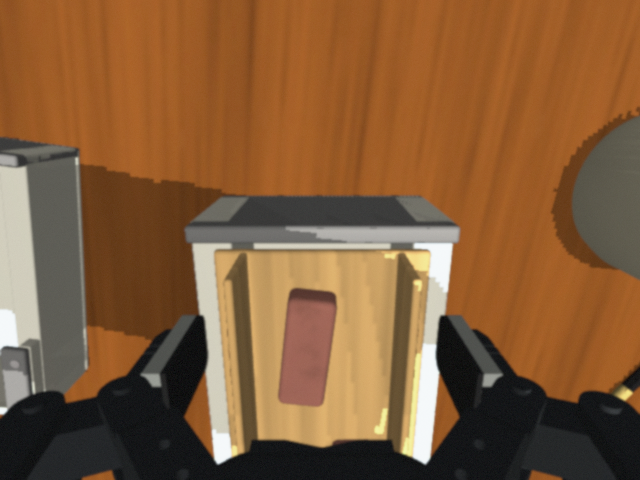

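View pics/s4.png

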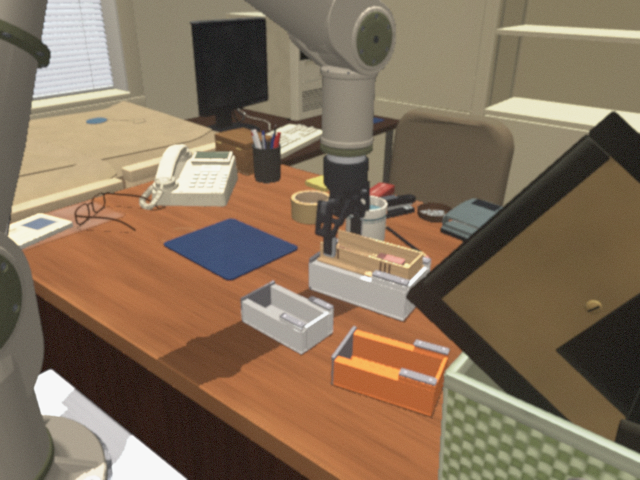

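The fingers straddle the rims evenly (rims at 235 and 412, fingers at 206 and 440). Close.

Emit:
drive_tool(commands=[[[-0.0025,0,0.01,0,0,0],[-0.0025,0,0.01,0,0,0],[-0.0025,0,0.01,0,0,0],[-0.0025,0,0.01,0,0,0],[-0.0025,0,0.01,0,0,0],[-0.0025,0,0.01,0,0,0],[-0.0025,0,0.01,0,0,0],[-0.0025,0,0.01,0,0,0],[-0.0025,0,0.01,0,0,0],[-0.0025,0,0.01,0,0,0]]], fingers=1, force=60)

```text
clock: 7.78
tcp_pos: [0.6004, -0.0169, 0.06]
eef_rot: [[0.995, 0.099, 0.002], [0.099, -0.995, 0.0], [0.002, -0.0, -1.0]]
ft_force: [-1.1, 0.7, 5.5]
finger_gap: 0.0632
```

```bash
python3 - <<'E'
from h import *
st();shot('wrist','w5')
# pull-out plan in start-tool coordinates: tool y=-box x, tool z=-up
s=env.sense(); zt=s['tcp_pos'][2]
gx=.083+.054; h=zt-.055
for d,t,r in [(0,.033,.0),(0,.066,.0005),(.02,.066,.0013),(.04,.066,.0022),(.06,.066,.003),(.085,.06,.006)]:
    dx=gx*np.cos(t)-h*np.sin(t)-gx+d; dz=gx*np.sin(t)+h*np.cos(t)-h+r
    print(d,t,'cmd y',round(-dx/.3,4),'z',round(-dz/.3,4),'rx',round(t/np.pi,4))
E
```

```text
t 7.78 p [ 0.6004 -0.0169  0.06  ] gap 0.0632 F [-1.1  0.7  5.5] q [-0.41  0.51  0.52  1.67 -0.28  1.04  0.29]
[[0.995, 0.099, 0.002], [0.099, -0.995, 0.0], [0.002, -0.0, -1.0]]
0 0.033 cmd y 0.0008 z -0.0151 rx 0.0105
0 0.066 cmd y 0.0021 z -0.0317 rx 0.021
0.02 0.066 cmd y -0.0646 z -0.0344 rx 0.021
0.04 0.066 cmd y -0.1312 z -0.0374 rx 0.021
0.06 0.066 cmd y -0.1979 z -0.0401 rx 0.021
0.085 0.06 cmd y -0.2815 z -0.0474 rx 0.0191
```

View pics/w5.png

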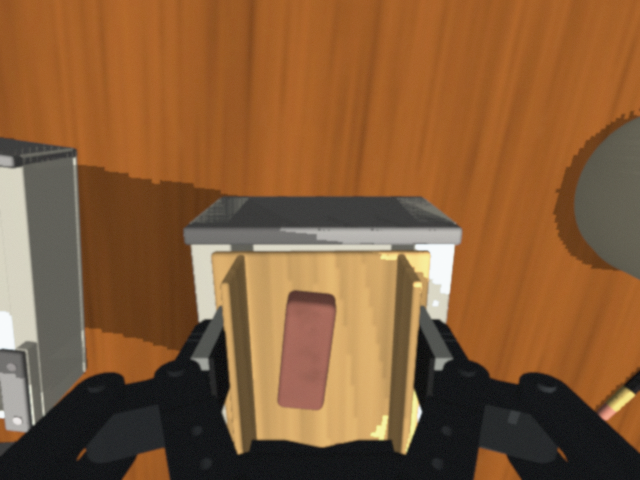

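Emit:
drive_tool(commands=[[[0,0,-0.005,0.0035,0,0],[0,0.0005,-0.01,0.007,0,0],[0,0.001,-0.015,0.0105,0,0],[0,0.001,-0.02,0.014,0,0],[0,0.0015,-0.026,0.0175,0,0],[0,0.002,-0.032,0.021,0,0],[0,0.002,-0.032,0.021,0,0],[0,0.002,-0.032,0.021,0,0],[0,0.002,-0.032,0.021,0,0]]])

```text
clock: 8.58
tcp_pos: [0.6002, -0.0177, 0.0693]
eef_rot: [[0.995, 0.099, -0.005], [0.099, -0.993, 0.066], [0.002, -0.066, -0.998]]
ft_force: [-0.1, 0.4, -2.6]
finger_gap: 0.0627
```

```bash
python3 - <<'E'
from h import *
st();print(env.sense()['moment'])
p=shot('wrist','w6');shot('scene','s6')
i=cv2.imread('pics/s6.png'); cv2.imwrite('pics/s6c.png',cv2.resize(i[200:330,280:450],None,fx=4,fy=4,interpolation=cv2.INTER_CUBIC))
E
```

```text
t 8.58 p [ 0.6002 -0.0177  0.0693] gap 0.0627 F [-0.1  0.4 -2.6] q [-0.36  0.5   0.49  1.65 -0.34  1.08  0.35]
[[0.995, 0.099, -0.005], [0.099, -0.993, 0.066], [0.002, -0.066, -0.998]]
[-0.0594293  -0.00020655 -0.0149623 ]
```

View pics/w6.png

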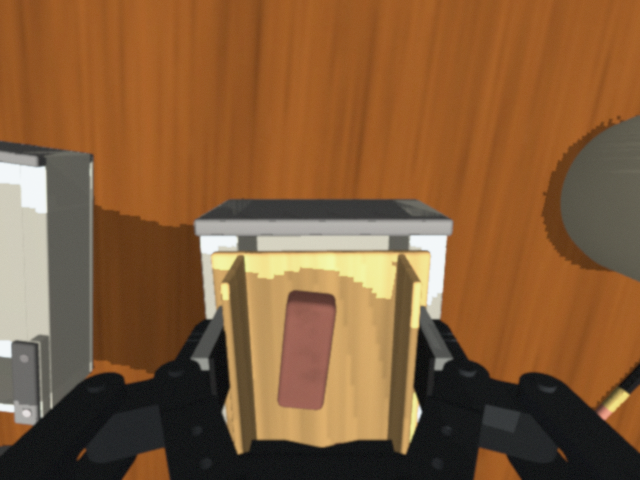

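View pics/s6c.png

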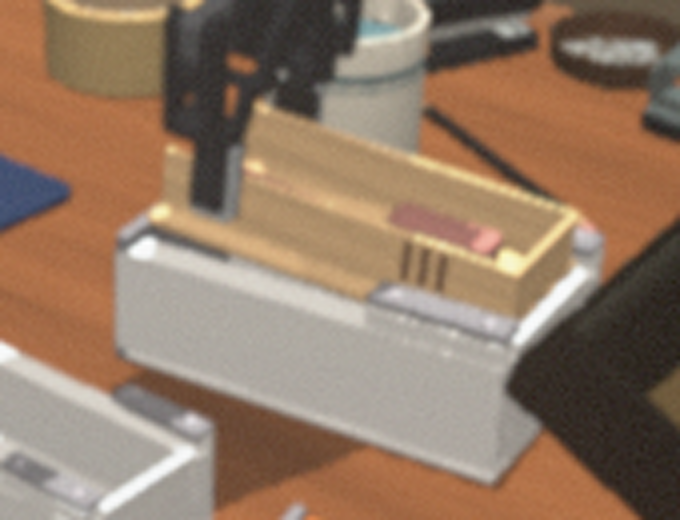

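The open end now stands clear above the lip and the wrist carries only the lid's weight. Slide out along box +x, gradually.

Emit:
drive_tool(commands=[[[0,-0.02,0.0005,0,0,0],[0,-0.045,0.001,0,0,0],[0,-0.07,0.0017,0,0,0],[0,-0.095,0.0023,0,0,0],[0,-0.12,0.003,0,0,0],[0,-0.145,0.0035,0,0,0],[0,-0.17,0.004,0,0,0],[0,-0.195,0.005,0,0,0],[0,-0.22,0.0055,0,0,0],[0,-0.245,0.004,0,0,0],[0,-0.265,0.002,0,0,0],[0,-0.267,0.001,0,0,0]]])

```text
clock: 9.68
tcp_pos: [0.5922, 0.0641, 0.0745]
eef_rot: [[0.995, 0.101, -0.005], [0.101, -0.993, 0.067], [0.002, -0.067, -0.998]]
ft_force: [-0.1, -0.3, -2.8]
finger_gap: 0.063
```

```bash
python3 - <<'E'
from h import *
st();shot('scene','s7')
i=cv2.imread('pics/s7.png'); cv2.imwrite('pics/s7c.png',cv2.resize(i[200:330,250:450],None,fx=4,fy=4,interpolation=cv2.INTER_CUBIC))
E
```

```text
t 9.68 p [0.5922 0.0641 0.0745] gap 0.063 F [-0.1 -0.3 -2.8] q [-0.48  0.47  0.48  1.67 -0.32  1.07  0.21]
[[0.995, 0.101, -0.005], [0.101, -0.993, 0.067], [0.002, -0.067, -0.998]]
```

View pics/s7c.png

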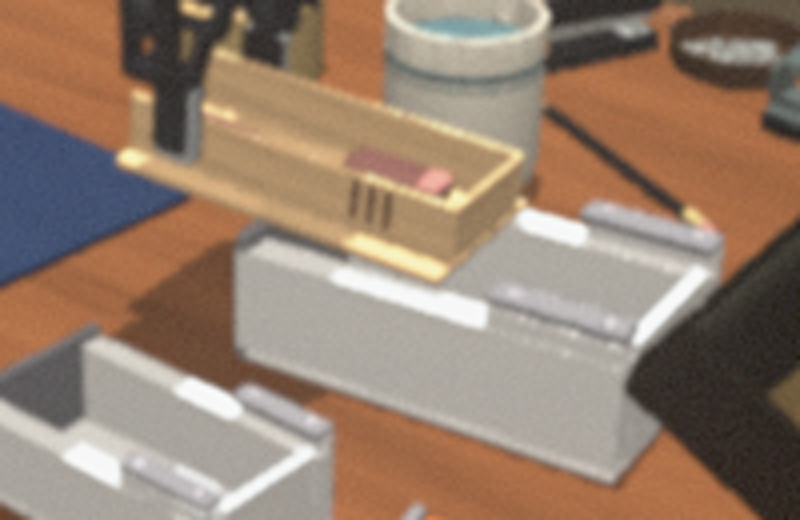

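```bash
python3 - <<'E'
from h import *
p=shot('top','t8')
cmd([.567,.299,.12],Rg(np.pi/2+.09))
find(p,'pad')
E
```

```text
cmd [-0.0052, -0.8016, -0.0992] [-0.021, -0.0006, 0.0032] mm 242.3 deg 3.8
pad tip_of 0.86 [0.5702 0.2437 0.0018] [222. 260.]
```

View pics/t8.png

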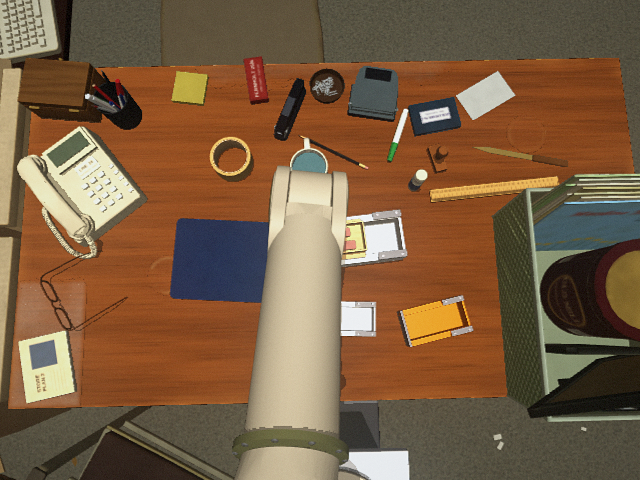

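Emit:
drive_tool(commands=[[[0,0,-0.04,0,0,0],[0,-0.01,-0.09,-0.005,0,0],[0,-0.06,-0.13,-0.012,0,0],[0,-0.13,-0.15,-0.018,0,0],[0,-0.21,-0.15,-0.021,0,0],[0,-0.3,-0.145,-0.021,0,0.001],[0,-0.39,-0.14,-0.021,0,0.001],[0,-0.48,-0.13,-0.021,0,0.002],[0,-0.57,-0.12,-0.021,0,0.003],[-0.005,-0.66,-0.11,-0.021,0,0.003],[-0.005,-0.74,-0.1,-0.021,0,0.003],[-0.005,-0.8,-0.1,-0.021,0,0.003]]])

```text
clock: 10.83
tcp_pos: [0.5666, 0.3003, 0.1205]
eef_rot: [[0.996, 0.091, 0.001], [0.091, -0.996, 0.0], [0.001, -0.0, -1.0]]
ft_force: [0.6, 0.4, -2.7]
finger_gap: 0.0628
```

```bash
python3 - <<'E'
from h import *
st();cmd([.567,.299,.0105],Rg(np.pi/2+.09))
E
```

```text
t 10.83 p [0.5666 0.3003 0.1205] gap 0.0628 F [ 0.6  0.4 -2.7] q [-0.85  0.51  0.44  1.49 -0.23  1.19 -0.28]
[[0.996, 0.091, 0.001], [0.091, -0.996, 0.0], [0.001, -0.0, -1.0]]
cmd [0.0004, 0.0044, 0.3667] [-0.0001, -0.0005, 0.0003] mm 110.0 deg 0.1
```

Emit:
drive_tool(commands=[[[0,0.004,0.06,0,0,0],[0,0.004,0.14,0,0,0],[0,0.004,0.21,0,0,0],[0,0.004,0.27,0,0,0],[0,0.004,0.31,0,0,0],[0,0.004,0.335,0,0,0],[0,0.004,0.35,0,0,0],[0,0.004,0.357,0,0,0],[0,0.004,0.362,0,0,0],[0,0.004,0.366,0,0,0],[0,0.004,0.366,0,0,0]]])

```text
clock: 11.75
tcp_pos: [0.5673, 0.2993, 0.0113]
eef_rot: [[0.996, 0.091, 0.002], [0.091, -0.996, 0.001], [0.002, -0.001, -1.0]]
ft_force: [-0.5, -0.5, -3.2]
finger_gap: 0.0629
```

```bash
python3 - <<'E'
from h import *
st();shot('scene','s9')
i=cv2.imread('pics/s9.png'); cv2.imwrite('pics/s9c.png',cv2.resize(i[170:300,150:330],None,fx=4,fy=4,interpolation=cv2.INTER_CUBIC))
E
```

```text
t 11.75 p [0.5673 0.2993 0.0113] gap 0.0629 F [-0.5 -0.5 -3.2] q [-0.82  0.63  0.4   1.58 -0.28  0.99 -0.24]
[[0.996, 0.091, 0.002], [0.091, -0.996, 0.001], [0.002, -0.001, -1.0]]
```

View pics/s9c.png

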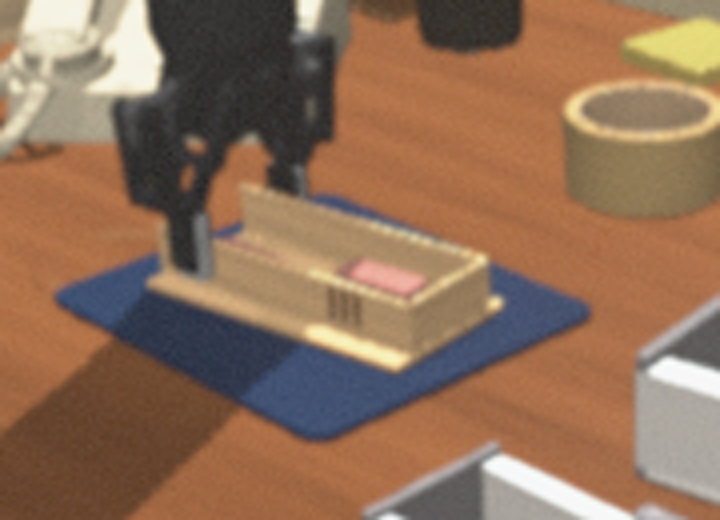

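Emit:
drive_tool(commands=[[[0,0,0.002,0,0,0],[0,0,0.004,0,0,0],[0,0,0.006,0,0,0],[0,0,0.006,0,0,0]]])

```text
clock: 12.13
tcp_pos: [0.5675, 0.2995, 0.0101]
eef_rot: [[0.996, 0.091, 0.003], [0.091, -0.996, 0.001], [0.003, -0.001, -1.0]]
ft_force: [-0.8, -0.2, 2.3]
finger_gap: 0.0631
```

Contact (force up). Open.

Emit:
drive_tool(commands=[[[0,0,0,0,0,0],[0,0,0,0,0,0],[0,0,0,0,0,0],[0,0,0,0,0,0],[0,0,-0.005,0,0,0],[0,0,-0.01,0,0,0],[0,0,-0.02,0,0,0],[0,0,-0.1,0,0,0],[0,0,-0.2,0,0,0],[0,0,-0.3,0,0,0],[0,0.15,-0.4,0,0,0],[0,0.3,-0.4,0,0,0]]], fingers=0)

```text
clock: 13.13
tcp_pos: [0.5755, 0.2281, 0.1332]
eef_rot: [[0.995, 0.098, 0.009], [0.098, -0.995, 0.007], [0.01, -0.006, -1.0]]
ft_force: [1.2, -0.5, 0.7]
finger_gap: 0.0852
```

```bash
python3 - <<'E'
from h import *
st();p=shot('wrist','w10')
for l in ['lid_front_grip','lid_rear_grip','lid_mouth','tray_lid','eraser_1']: find(p,l,m=.3)
E
```

```text
t 13.13 p [0.5755 0.2281 0.1332] gap 0.0852 F [ 1.2 -0.5  0.7] q [-0.77  0.45  0.46  1.55 -0.22  1.18 -0.17]
[[0.995, 0.098, 0.009], [0.098, -0.995, 0.007], [0.01, -0.006, -1.0]]
lid_front_grip tip_of 0.75 [0.5658 0.3026 0.0248] [317. 121.]
lid_rear_grip tip_of 0.87 [0.5783 0.1997 0.0268] [321. 281.]
lid_mouth tip_of 0.76 [0.5619 0.3284 0.0125] [314.  77.]
tray_lid tip_of 0.85 [0.5705 0.2463 0.0039] [316. 206.]
eraser_1 tip_of 0.73 [0.5904 0.2211 0.0117] [341. 246.]
eraser_1 tip_of 0.58 [0.5593 0.2909 0.0188] [305. 140.]
eraser_1 tip_of 0.57 [0.5656 0.2061 0.0123] [304. 263.]
```

View pics/w10.png

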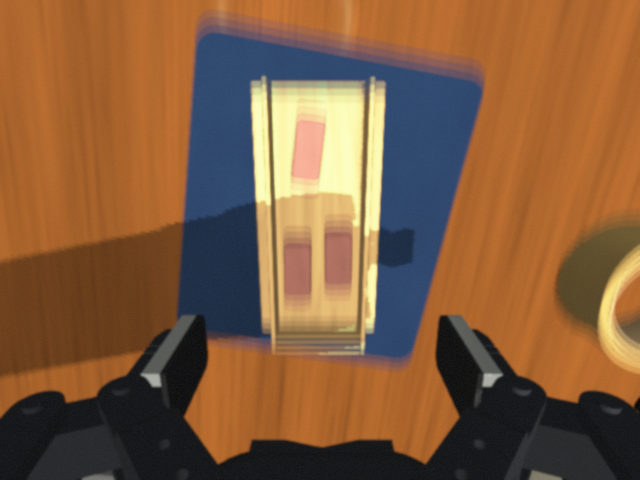

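The picture is motion-blurred. It shows the lid lying released on the pad with all three erasers on it at (308,150), (298,268) and (338,258). Now the rear grip.

```bash
python3 - <<'E'
from h import *
p=shot('wrist');st()
for l in ['lid_front_grip','lid_rear_grip']: find(p,l,m=.3)
cmd([.577,.202,.010],Rg(np.pi/2+.092))
E
```

```text
t 13.48 p [0.5734 0.2251 0.1277] gap 0.0853 F [-0.1  0.6 -0.4] q [-0.77  0.46  0.46  1.56 -0.22  1.18 -0.17]
[[0.996, 0.093, 0.002], [0.093, -0.996, 0.002], [0.002, -0.002, -1.0]]
lid_front_grip tip_of 0.75 [0.5675 0.3018 0.0256] [323. 117.]
lid_rear_grip tip_of 0.7 [0.5791 0.2004 0.0265] [327. 278.]
cmd [0.0038, 0.078, 0.3919] [-0.0004, -0.0006, 0.0004] mm 119.9 deg 0.1
```

Emit:
drive_tool(commands=[[[0.004,0.03,0.03,0,0,0],[0.004,0.078,0.1,0,0,0],[0.004,0.078,0.18,0,0,0],[0.004,0.078,0.25,0,0,0],[0.004,0.078,0.31,0,0,0],[0.004,0.078,0.35,0,0,0],[0.004,0.078,0.375,0,0,0],[0.004,0.078,0.385,0,0,0],[0.004,0.078,0.391,0,0,0],[0.004,0.078,0.391,0,0,0],[0.004,0.078,0.391,0,0,0]]])

```text
clock: 14.5
tcp_pos: [0.5777, 0.2023, 0.0112]
eef_rot: [[0.996, 0.093, 0.003], [0.093, -0.996, 0.002], [0.003, -0.002, -1.0]]
ft_force: [-0.3, -0.1, 1.0]
finger_gap: 0.0853
```

```bash
python3 - <<'E'
from h import *
st();shot('wrist','w11')
E
```

```text
t 14.5 p [0.5777 0.2023 0.0112] gap 0.0853 F [-0.3 -0.1  1. ] q [-0.71  0.58  0.43  1.67 -0.28  0.95 -0.08]
[[0.996, 0.093, 0.003], [0.093, -0.996, 0.002], [0.003, -0.002, -1.0]]
```

View pics/w11.png

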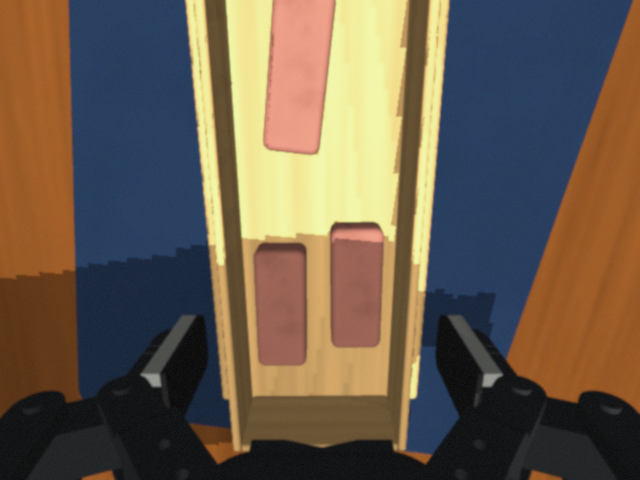

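The lid sits centred between the fingers (rims at 235 and 408), with three erasers inside. Close.

Emit:
drive_tool(commands=[[[-0.002,0,0.002,0,0,0],[-0.002,0,0.002,0,0,0],[-0.002,0,0.002,0,0,0],[-0.002,0,0.002,0,0,0],[-0.002,0,0.002,0,0,0],[-0.002,0,0.002,0,0,0],[-0.002,0,0.002,0,0,0],[-0.002,0,0.002,0,0,0],[-0.002,0,0.002,0,0,0],[-0.002,0,0.002,0,0,0]]], fingers=1, force=80)

```text
clock: 15.38
tcp_pos: [0.5779, 0.2025, 0.0118]
eef_rot: [[0.996, 0.093, 0.005], [0.093, -0.996, 0.003], [0.005, -0.002, -1.0]]
ft_force: [-0.7, -0.0, 6.2]
finger_gap: 0.0626
```

```bash
python3 - <<'E'
from h import *
st()
a=np.pi/2+.102;cmd([.577,.10,.2],Rg(a))
E
```

```text
t 15.38 p [0.5779 0.2025 0.0118] gap 0.0626 F [-0.7 -0.   6.2] q [-0.71  0.58  0.43  1.67 -0.28  0.95 -0.08]
[[0.996, 0.093, 0.005], [0.093, -0.996, 0.003], [0.005, -0.002, -1.0]]
cmd [-0.0316, 0.3385, -0.6282] [-0.0008, -0.0017, -0.0027] mm 214.3 deg 0.6
```

Emit:
drive_tool(commands=[[[0,0,-0.01,0,0,0],[0,0,-0.03,0,0,0],[0,0,-0.08,0,0,0],[0,0.01,-0.16,0,0,0],[-0.005,0.03,-0.24,0,0,0],[-0.01,0.06,-0.33,0,0,0],[-0.01,0.1,-0.42,0,0,-0.001],[-0.01,0.15,-0.5,0,0,-0.002],[-0.02,0.21,-0.56,0,-0.001,-0.002],[-0.03,0.27,-0.6,0,-0.0015,-0.003],[-0.03,0.32,-0.62,0,-0.0015,-0.003],[-0.03,0.34,-0.628,0,-0.0015,-0.003]]])

```text
clock: 16.38
tcp_pos: [0.5781, 0.0963, 0.2013]
eef_rot: [[0.995, 0.099, 0.002], [0.099, -0.995, 0.002], [0.002, -0.002, -1.0]]
ft_force: [0.5, -0.9, -2.7]
finger_gap: 0.0625
```

```bash
cat >> h.py <<'E'
A=np.pi/2+.102; LX=np.array([np.cos(A),np.sin(A),0]); C=np.array([.6055,-.0715,0])
def tippose(th,mx=-.025,mz=.09):
    R=Rg(A,th); X=-R[:,1];Z=-R[:,2]; M=C+mx*LX+np.array([0,0,mz])
    return M-X*.126+Z*(.016-.0187),R
E
python3 - <<'E'
from h import *
st();P,R=tippose(0,mz=.13);print(P);cmd(P,R)
p=shot('wrist','w12');shot('scene','s12')
for l in ['lid_front_grip','lid_mouth']: find(p,l,m=.3)
E
```

```text
t 16.38 p [0.5781 0.0963 0.2013] gap 0.0625 F [ 0.5 -0.9 -2.7] q [-0.63  0.34  0.53  1.55 -0.18  1.3   0.02]
[[0.995, 0.099, 0.002], [0.099, -0.995, 0.002], [0.002, -0.002, -1.0]]
[ 0.62087531 -0.22171518  0.1273    ]
cmd [0.0361, 1.0696, 0.2448] [-0.0006, -0.0008, -0.0009] mm 329.3 deg 0.2
lid_front_grip tip_of 0.71 [0.5676 0.1969 0.2124] [322.  34.]
```

View pics/s12.png

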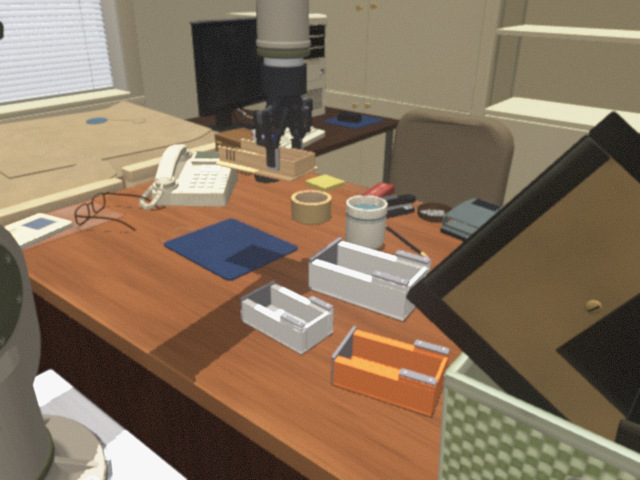

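Emit:
drive_tool(commands=[[[0,0.03,0,0,0,0],[0,0.09,0,0,0,0],[0.01,0.17,0,0,0,0],[0.01,0.27,0,0,0,0],[0.02,0.37,0,0,0,0],[0.02,0.47,0,0,0,0],[0.03,0.57,0,0,0,0],[0.03,0.67,0,0,0,0],[0.036,0.77,0,0,0,0],[0.036,0.86,0,0,0,0],[0.036,0.93,0,0,0,0],[0.036,0.97,0,0,0,0]]])

```text
clock: 17.58
tcp_pos: [0.6171, -0.1906, 0.1967]
eef_rot: [[0.995, 0.101, -0.004], [0.101, -0.995, 0.001], [-0.003, -0.002, -1.0]]
ft_force: [-0.7, -0.3, -2.9]
finger_gap: 0.0621
```

```bash
python3 - <<'E'
from h import *
st()
for th,mz in [(0,.15),(.1,.145),(.2,.14),(.3,.13),(.4,.12),(.5,.11),(.6,.1),(.7,.095),(.8,.09),(.9,.09),(1.0,.09),(1.1,.09),(1.2,.09)]:
    print(th,end=' ');cmd(*tippose(th,mz=mz))
E
```

```text
t 17.58 p [ 0.6171 -0.1906  0.1967] gap 0.0621 F [-0.7 -0.3 -2.9] q [-0.16  0.5   0.61  1.38 -0.29  1.36  0.55]
[[0.995, 0.101, -0.004], [0.101, -0.995, 0.001], [-0.003, -0.002, -1.0]]
0 cmd [0.0026, 0.1047, 0.1644] [-0.0006, 0.0011, -0.0002] mm 58.5 deg 0.2
0.1 cmd [0.0025, 0.1035, 0.1391] [-0.0324, 0.0011, -0.0001] mm 52.0 deg 5.8
0.2 cmd [0.0024, 0.098, 0.1142] [-0.0642, 0.0011, -0.0001] mm 45.1 deg 11.6
0.3 cmd [0.0024, 0.0885, 0.1066] [-0.0961, 0.0011, -0.0] mm 41.6 deg 17.3
0.4 cmd [0.0024, 0.0749, 0.1002] [-0.1279, 0.0011, 0.0] mm 37.5 deg 23.0
0.5 cmd [0.0023, 0.0575, 0.0954] [-0.1597, 0.0011, 0.0001] mm 33.4 deg 28.8
0.6 cmd [0.0023, 0.0363, 0.0925] [-0.1916, 0.0011, 0.0001] mm 29.8 deg 34.5
0.7 cmd [0.0022, 0.0116, 0.0752] [-0.2234, 0.0011, 0.0002] mm 22.8 deg 40.2
0.8 cmd [0.0022, -0.0164, 0.0606] [-0.2552, 0.0011, 0.0003] mm 18.9 deg 45.9
0.9 cmd [0.002, -0.0474, 0.0323] [-0.287, 0.0011, 0.0003] mm 17.2 deg 51.7
1.0 cmd [0.0019, -0.0811, 0.0072] [-0.3189, 0.0011, 0.0004] mm 24.4 deg 57.4
1.1 cmd [0.0018, -0.1171, -0.0144] [-0.3507, 0.0011, 0.0004] mm 35.4 deg 63.1
1.2 cmd [0.0018, -0.1551, -0.0323] [-0.3825, 0.0011, 0.0005] mm 47.5 deg 68.9
```

Emit:
drive_tool(commands=[[[0.002,0.04,0.03,-0.012,0,0],[0.002,0.08,0.07,-0.03,0.001,0],[0.002,0.096,0.095,-0.055,0.001,0],[0.002,0.092,0.106,-0.085,0.001,0],[0.002,0.08,0.103,-0.115,0.001,0],[0.002,0.067,0.098,-0.14,0.001,0],[0.002,0.0575,0.0954,-0.16,0.001,0],[0.002,0.0575,0.0954,-0.16,0.001,0],[0.002,0.0575,0.0954,-0.16,0.001,0]]])

```text
clock: 18.33
tcp_pos: [0.6198, -0.2045, 0.1667]
eef_rot: [[0.994, 0.095, 0.049], [0.107, -0.873, -0.476], [-0.003, 0.478, -0.878]]
ft_force: [0.1, -0.7, -1.2]
finger_gap: 0.0624
```

```bash
python3 - <<'E'
from h import *
st();shot('scene','s13');shot('top','t13')
i=cv2.imread('pics/s13.png'); cv2.imwrite('pics/s13c.png',cv2.resize(i[130:330,270:450],None,fx=3,fy=3,interpolation=cv2.INTER_CUBIC))
for th,mz in [(.6,.1),(.7,.095),(.8,.09),(.9,.09),(1.0,.09),(1.1,.09),(1.2,.09)]:
    print(th,end=' ');cmd(*tippose(th,mz=mz))
E
```

```text
t 18.33 p [ 0.6198 -0.2045  0.1667] gap 0.0624 F [ 0.1 -0.7 -1.2] q [-0.57  0.51  0.79  1.61  0.15  1.05  0.17]
[[0.994, 0.095, 0.049], [0.107, -0.873, -0.476], [-0.003, 0.478, -0.878]]
0.6 cmd [0.0012, -0.0198, -0.0131] [-0.032, 0.0002, -0.0002] mm 7.1 deg 5.8
0.7 cmd [0.0011, -0.0332, -0.0402] [-0.0638, 0.0002, -0.0002] mm 15.6 deg 11.5
0.8 cmd [0.0011, -0.0507, -0.0664] [-0.0957, 0.0002, -0.0001] mm 25.1 deg 17.2
0.9 cmd [0.0011, -0.0643, -0.1062] [-0.1275, 0.0002, -0.0001] mm 37.2 deg 22.9
1.0 cmd [0.001, -0.0817, -0.1443] [-0.1593, 0.0002, -0.0001] mm 49.8 deg 28.7
1.1 cmd [0.001, -0.1029, -0.1806] [-0.1911, 0.0003, -0.0001] mm 62.4 deg 34.4
1.2 cmd [0.001, -0.1276, -0.2146] [-0.223, 0.0003, -0.0001] mm 74.9 deg 40.1
```

View pics/s13c.png

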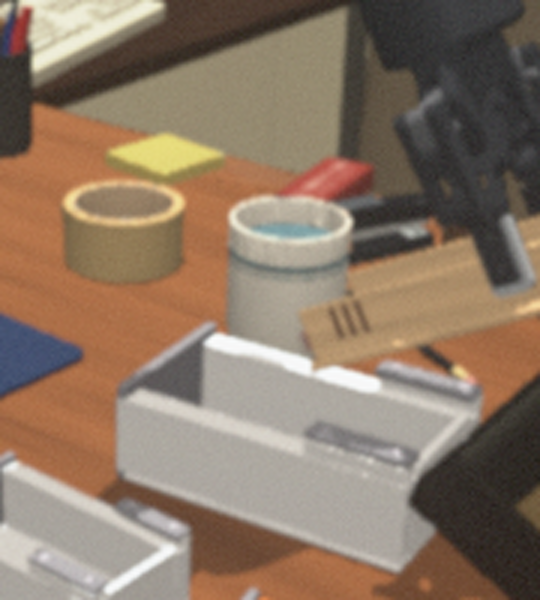

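View pics/t13.png

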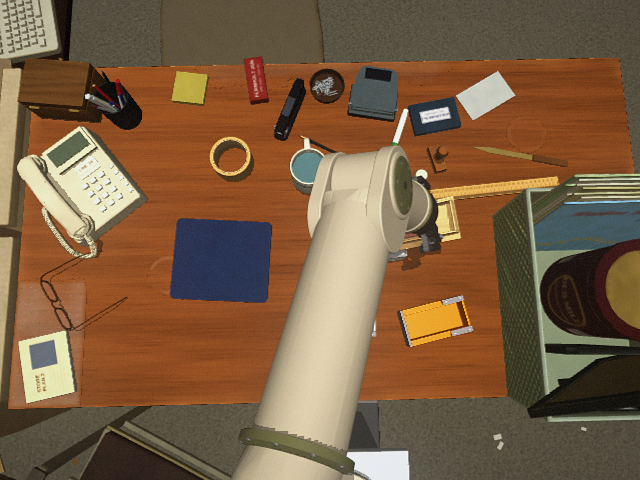

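The mouth is over the middle of the box; tip on.

Emit:
drive_tool(commands=[[[0.001,-0.01,-0.006,-0.016,0,0],[0.001,-0.02,-0.013,-0.032,0,0],[0.001,-0.026,-0.026,-0.048,0,0],[0.001,-0.033,-0.04,-0.064,0,0],[0.001,-0.042,-0.053,-0.08,0,0],[0.001,-0.051,-0.066,-0.096,0,0],[0.001,-0.057,-0.086,-0.112,0,0],[0.001,-0.064,-0.106,-0.1275,0,0],[0.001,-0.073,-0.125,-0.143,0,0],[0.001,-0.082,-0.144,-0.159,0,0],[0.001,-0.092,-0.162,-0.175,0,0],[0.001,-0.103,-0.181,-0.191,0,0]]])

```text
clock: 19.43
tcp_pos: [0.6142, -0.1572, 0.2018]
eef_rot: [[0.995, 0.043, 0.087], [0.098, -0.452, -0.887], [0.001, 0.891, -0.454]]
ft_force: [-0.4, 0.2, -1.7]
finger_gap: 0.0627
```

```bash
python3 - <<'E'
from h import *
st();p=shot('scene','s14');w_=shot('wrist','w14')
i=cv2.imread('pics/s14.png'); cv2.imwrite('pics/s14c.png',cv2.resize(i[130:330,270:450],None,fx=3,fy=3,interpolation=cv2.INTER_CUBIC))
for th in (1.15,1.25): cmd(*tippose(th,mz=.09))
E
```

```text
t 19.43 p [ 0.6142 -0.1572  0.2018] gap 0.0627 F [-0.4  0.2 -1.7] q [-1.01  0.78  1.    1.71  0.53  1.09 -0.34]
[[0.995, 0.043, 0.087], [0.098, -0.452, -0.887], [0.001, 0.891, -0.454]]
cmd [-0.0024, 0.0052, -0.0197] [-0.0162, 0.0002, 0.0006] mm 6.1 deg 2.9
cmd [-0.0024, 0.0018, -0.0616] [-0.048, 0.0002, 0.0006] mm 18.5 deg 8.6
```

View pics/s14c.png

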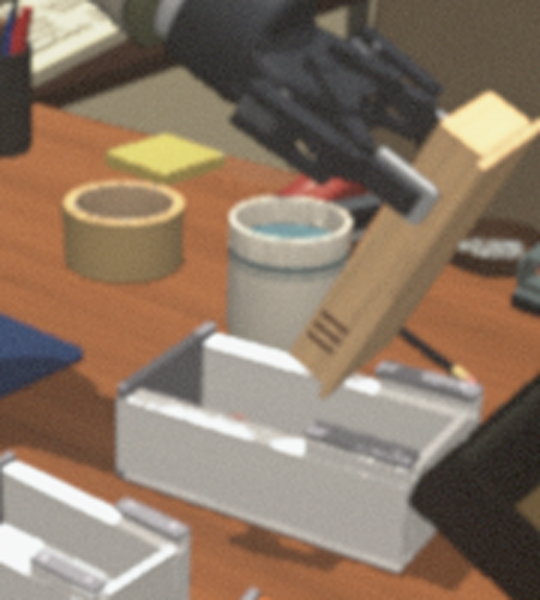

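View pics/w14.png

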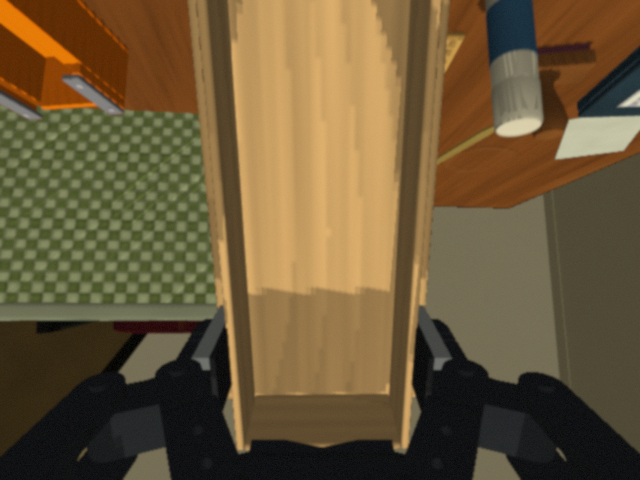

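The lid is empty: the wrist view shows bare wood down to the mouth, and some pink shows in the box. Raise and level it.

```bash
python3 - <<'E'
from h import *
cmd([.612,-.13,.24],Rg(A,.55));cmd([.605,-.09,.24],Rg(A))
E
```

```text
cmd [-0.0009, 0.0819, -0.134] [0.1748, 0.0004, 0.0006] mm 47.1 deg 31.5
cmd [-0.0105, 0.0206, -0.2542] [0.3499, 0.0005, 0.0005] mm 76.6 deg 63.0
```

Emit:
drive_tool(commands=[[[0,0.02,-0.02,0.005,0,0],[0,0.05,-0.04,0.025,0,0],[0,0.07,-0.07,0.06,0,0],[0,0.08,-0.1,0.1,0,0],[0,0.082,-0.12,0.14,0,0],[0,0.082,-0.134,0.175,0,0],[-0.002,0.07,-0.16,0.21,0,0],[-0.005,0.06,-0.185,0.245,0,0],[-0.007,0.045,-0.21,0.28,0,0],[-0.009,0.03,-0.235,0.32,0,0],[-0.01,0.02,-0.254,0.35,0,0],[-0.01,0.02,-0.254,0.35,0,0]]])

```text
clock: 20.53
tcp_pos: [0.6043, -0.0977, 0.2436]
eef_rot: [[0.996, 0.092, 0.004], [0.092, -0.996, 0.004], [0.004, -0.004, -1.0]]
ft_force: [-0.2, -1.6, -1.7]
finger_gap: 0.0621
```

```bash
python3 - <<'E'
from h import *
st(); cmd([.578,.202,.10],Rg(np.pi/2+.092))
E
```

```text
t 20.53 p [ 0.6043 -0.0977  0.2436] gap 0.0621 F [-0.2 -1.6 -1.7] q [-0.42  0.41  0.74  1.42 -0.28  1.42  0.41]
[[0.996, 0.092, 0.004], [0.092, -0.996, 0.004], [0.004, -0.004, -1.0]]
cmd [0.0023, -1.001, 0.4828] [-0.0013, -0.0013, -0.0001] mm 333.4 deg 0.3
```

Emit:
drive_tool(commands=[[[0,-0.03,0,0,0,0],[0,-0.1,0,0,0,0],[0,-0.19,0,-0.001,-0.001,0],[0,-0.29,0.02,-0.001,-0.001,0],[0,-0.39,0.06,-0.001,-0.001,0],[0,-0.49,0.12,-0.001,-0.001,0],[0,-0.6,0.19,-0.001,-0.001,0],[0.002,-0.71,0.27,-0.001,-0.001,0],[0.002,-0.81,0.34,-0.001,-0.001,0],[0.002,-0.9,0.41,-0.001,-0.001,0],[0.002,-0.97,0.46,-0.001,-0.001,0],[0.002,-1.0,0.48,-0.001,-0.001,0]]])

```text
clock: 21.53
tcp_pos: [0.5752, 0.2073, 0.0986]
eef_rot: [[0.995, 0.1, -0.001], [0.1, -0.995, -0.0], [-0.001, -0.0, -1.0]]
ft_force: [-0.6, 0.9, -2.6]
finger_gap: 0.0625
```

```bash
python3 - <<'E'
from h import *
st(); cmd([.578,.202,.0125],Rg(np.pi/2+.092))
p=shot('top','t15')
i=cv2.imread('pics/t15.png'); cv2.imwrite('pics/t15c.png',cv2.resize(i[140:340,130:440],None,fx=2.5,fy=2.5,interpolation=cv2.INTER_CUBIC))
E
```

```text
t 21.53 p [0.5752 0.2073 0.0986] gap 0.0625 F [-0.6  0.9 -2.6] q [-0.84  0.5   0.6   1.6  -0.31  1.13 -0.06]
[[0.995, 0.1, -0.001], [0.1, -0.995, -0.0], [-0.001, -0.0, -1.0]]
cmd [0.008, 0.0185, 0.287] [-0.0, 0.0004, 0.0025] mm 86.3 deg 0.5
```

View pics/t15c.png

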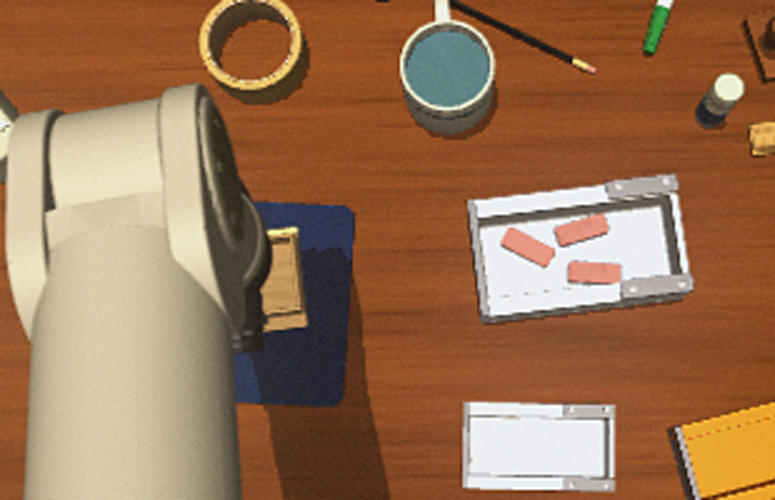

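All three erasers lie on the box floor. Mug and glue are untouched. Lower the lid.

Emit:
drive_tool(commands=[[[0.008,0.018,0.05,0,0,0.002],[0.008,0.018,0.11,0,0,0.002],[0.008,0.018,0.17,0,0,0.002],[0.008,0.018,0.22,0,0,0.002],[0.008,0.018,0.25,0,0,0.002],[0.008,0.018,0.267,0,0,0.002],[0.008,0.018,0.276,0,0,0.002],[0.008,0.018,0.282,0,0,0.002],[0.008,0.018,0.286,0,0,0.002],[0.008,0.018,0.287,0,0,0.002],[0.008,0.018,0.287,0,0,0.002]]])

```text
clock: 22.5
tcp_pos: [0.5784, 0.2023, 0.013]
eef_rot: [[0.996, 0.094, -0.001], [0.094, -0.996, 0.0], [-0.001, -0.001, -1.0]]
ft_force: [-0.2, 0.6, -1.3]
finger_gap: 0.0624
```

```bash
python3 - <<'E'
from h import *
st()
p=shot('scene','s16')
i=cv2.imread('pics/s16.png'); cv2.imwrite('pics/s16c.png',cv2.resize(i[170:300,150:330],None,fx=4,fy=4,interpolation=cv2.INTER_CUBIC))
E
```

```text
t 22.5 p [0.5784 0.2023 0.013 ] gap 0.0624 F [-0.2  0.6 -1.3] q [-0.8   0.61  0.56  1.67 -0.37  0.98 -0.01]
[[0.996, 0.094, -0.001], [0.094, -0.996, 0.0], [-0.001, -0.001, -1.0]]
```

View pics/s16c.png

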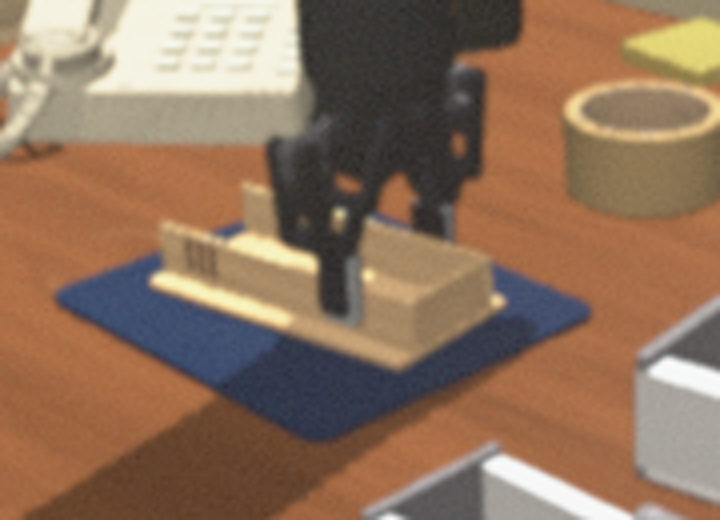

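Emit:
drive_tool(commands=[[[0,0,0.002,0,0,0],[0,0,0.004,0,0,0],[0,0,0.005,0,0,0],[0,0,0.005,0,0,0]]])

```text
clock: 22.88
tcp_pos: [0.5786, 0.2024, 0.012]
eef_rot: [[0.996, 0.094, -0.0], [0.094, -0.996, 0.001], [-0.0, -0.001, -1.0]]
ft_force: [-2.4, -0.5, 4.5]
finger_gap: 0.0627
```

Contact. Open and back off.

Emit:
drive_tool(commands=[[[0,0,0,0,0,0],[0,0,0,0,0,0],[0,0,0,0,0,0],[0,0,0,0,0,0],[0,0,-0.005,0,0,0],[0,0,-0.01,0,0,0],[0,0,-0.03,0,0,0],[0,0,-0.1,0,0,0],[0,0,-0.2,0,0,0],[0,0,-0.32,0,0,0],[0,0,-0.44,0,0,0],[0,0,-0.5,0,0,0]]], fingers=0)

```text
clock: 23.88
tcp_pos: [0.5805, 0.2023, 0.1675]
eef_rot: [[0.996, 0.093, 0.005], [0.093, -0.996, 0.003], [0.005, -0.003, -1.0]]
ft_force: [0.9, -0.9, 1.0]
finger_gap: 0.0857
```

Emit:
drive_tool(commands=[[[0,0,-0.05,0,0,0],[0,0,-0.1,0,0,0],[0,0,-0.12,0,0,0],[0,0,-0.12,0,0,0],[0,0,-0.12,0,0,0],[0,0,-0.12,0,0,0]]])

```text
clock: 24.38
tcp_pos: [0.5796, 0.2021, 0.2021]
eef_rot: [[0.996, 0.093, 0.003], [0.093, -0.996, 0.002], [0.003, -0.002, -1.0]]
ft_force: [0.1, -0.6, -0.3]
finger_gap: 0.0854
```

```bash
python3 - <<'E'
from h import *
st(); shot('wrist','w17');p=shot('top','t17');shot('scene','s17')
for l in ['eraser_1','mug','glue']: find(p,l)
a=cv2.imread('pics/w17.png');b=cv2.imread('pics/s17.png');cv2.imwrite('pics/f17.png',np.hstack([cv2.resize(a,(400,300)),cv2.resize(b,(400,300))]))
E
```

```text
t 24.38 p [0.5796 0.2021 0.2021] gap 0.0854 F [ 0.1 -0.6 -0.3] q [-0.86  0.42  0.64  1.48 -0.26  1.33 -0.1 ]
[[0.996, 0.093, 0.003], [0.093, -0.996, 0.002], [0.003, -0.002, -1.0]]
eraser_1 tip_of 0.6 [ 0.6141 -0.0296  0.0148] [341. 238.]
eraser_1 tip_of 0.51 [ 0.6273 -0.0752  0.0033] [361. 233.]
eraser_1 tip_of 0.43 [ 0.5877 -0.0878  0.0026] [367. 250.]
eraser_1 tip_of 0.23 [0.5993 0.0208 0.0637] [320. 242.]
mug tip_of 0.59 [ 7.807e-01  4.620e-02 -6.000e-04] [307. 170.]
glue tip_of 0.67 [ 0.7346 -0.2009  0.0043] [413. 186.]
```

View pics/f17.png

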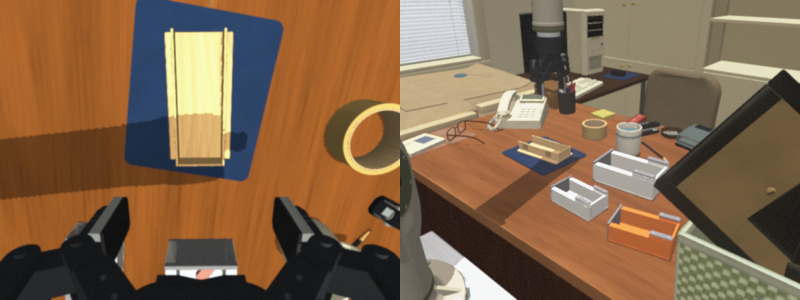

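View pics/t17.png

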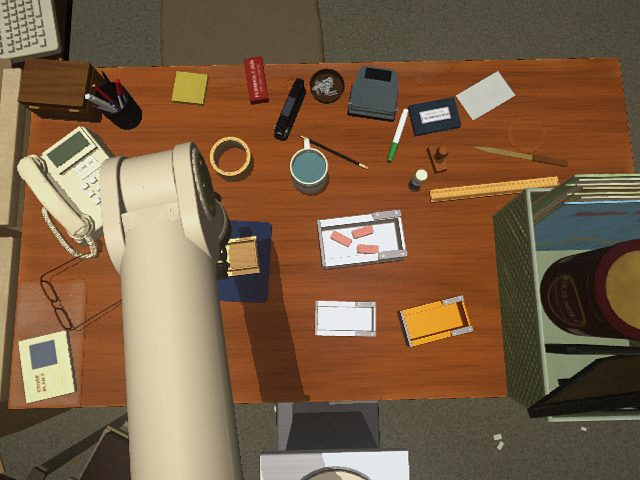

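The empty lid lies upright on the pad. The three erasers are in the box at (341,238), (362,232) and (368,249), and the mug and glue stick have not moved. Hand in.

```bash
python3 -c "
from bench import env
print(env.finish_job())"
```

```text
the job is handed in; nothing more can be done
None
```

The job is done and handed in at about 24.5 s; no verdict is reported.

- **What I did:** I raised the lid's open end over the stop lip and drew it out of the grooves. I laid it on the mouse pad with the three erasers still on it and let go. I then took it by its rear end and tipped it over the box to about 63°, and laid it back on the pad empty and right way up.
- **Last checks:** The final top, scene and wrist pictures show all three erasers on the box floor and the lid on the pad. The gripper was open and 0.2 m up. The mug is within 1 mm and the glue stick within 4 mm of where they were first measured, which is within the networks' error. The highest wrist force I read was about 6 N.
- **Disagreements:** My first corner measurement of the box in the wrist camera was about 10 mm off the networks, because the arm was still settling. I put it right with the top camera before gripping. The network also gave one low-score eraser (0.23) at the box lip, where the picture shows nothing.

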